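# Nip up an eye bolt in the bench locking clamp

## Task

The eye bolt on the lone oak block is still loose: stand the block on the jig board between the clamp's rubber pads, swing the blue handle in until it goes over centre and the clamp stays locked on the block by itself, then turn the eye clockwise until it is tight. After that flick the red release lever so that the clamp springs open, and set the block down gently, upright, in the tray beside the finished one. Leave the finished block, tape measure and mallet where they are.

Things in the scene. Friction and masses are not known exactly. Their poses are not given: they have to be found in the camera images.
- clamp: Locking C-clamp (locking pliers, 280 mm long, bare steel) bolted flat on a plywood jig board 275 x 165 x 18 mm, fixed to the bench; it works in the horizontal plane, its steel arms 41 to 60 mm above the bench. Origin: on the bench under the main pivot rivet. Own x runs from the jaws to the handles, own y from the fixed half to the moving half. The board spans x -140 to +135, y -83 to +83 mm.
- jaw_spot (a point): Point fixed to the clamp at its x -85, y -4, z +53 mm, axes as clamp: the centre of a clamped block. A block lowered onto the board with its sides square to these axes, centred here or up to 10 mm toward +y, stands between the open pads. Take the block by its two x sides: in front of it all is open, and behind it the throat is clear for a finger for 35 mm.
- fixed_pad (a point): Middle of the fixed rubber pad's face (28 x 28 mm), 50 mm above the bench, at x -85, y -26.5 mm in the clamp's frame; axes as clamp. The moving pad faces it, 58 mm away when open: about 13 mm of play for the 45 mm block, which the moving pad shoves against this face as it closes.
- jaw_pad: The moving jaw's swivel pad, black rubber, 28 x 28 mm face, 10 mm thick, on the end of the curved moving arm; origin at its swivel, 12.5 mm behind its face. Locked on the block it presses with about 45 N.
- clamp_handle: The moving handle (blue grip, 15 mm wide, 39 to 61 mm above the bench), origin at its pivot pin by the jaws. It turns about the vertical: its axes are parallel to the clamp's when locked; open, it stands swung out by 0.65 rad, counter-clockwise from above. A spring holds it open.
- handle_push (a point): Middle of the blue grip, 25 mm short of its end, 159 mm from its pivot, 50 mm above the bench; axes as clamp_handle, y out of the outer face (7.5 mm away). In the clamp's frame it is at x +125, y +137 mm open, x +165, y +48 mm locked. Push the outer face along that path with closed fingers, about 12 N; dead centre comes 19 mm before locked, then it stays by itself.
- toggle_link (a joint): How far the clamp is closed: angle (rad) of the toggle link inside the handle. 0 open, about 0.8 dead centre, 1.0 (0.97 to 1.08) locked at its stop.
- release_lever: Release lever, flat steel with a red tab, hinged inside the moving handle; origin at its hinge pin. It is folded against the handle while the clamp is open; as the clamp locks it swings out of the handle by 0.26 rad toward the fixed half, into the free space behind the adjusting screw (the fixed half ends at x +130 mm in the clamp's frame).
- lever_tip (a point): Middle of the red tab (26 mm long, 6 mm thick, 41 to 59 mm above the bench). Locked, it is at x +166, y +6 mm in the clamp's frame, with nothing on its -y side. Pushing it toward the handle (the clamp's +y) with about 4 N, 10 to 25 mm, breaks the toggle; handle and jaw then spring open at once, away from the pushing finger.
- block: The lone oak block, 45 x 45 mm, 70 mm tall, upright, 0.15 to 0.25 kg with its eye bolt; origin at the centre of the wood, 35 mm above its underside; x and y axes square to its sides. A steel eye bolt stands on its top.
- eye_mid (a point): Centre of the eye's ring, on the block's vertical axis, 56.5 mm above the block's centre. The ring stands upright: 36 mm outside diameter, of 9 mm round bar. Its plane holds the point's x and z axes, so it is pinched across its thickness along the point's y. It tops out 74 mm over the block's centre; its middle is 21 mm above the wood.
- eye_bolt (a joint): How far the eye bolt is from tight (rad): 0 is tight, against its stop; it starts 0.8 to 1.3 loose. Turning clockwise seen from above tightens it (reduces this); at 0 the point's axes are parallel to the block's. It turns with 0.1 N m of drag, more than the unclamped block's own grip on the bench.
- tray: Dark wooden tray fixed on the bench, 250 (own x) x 150 (own y) mm, walls 30 mm high and 8 mm thick, inner floor 8 mm above the bench; origin in the middle of its underside.
- tray_free (a point): Middle of the free half of the tray's floor, 55 mm from the tray's centre along its own x, 8 mm above the bench; axes as the tray. The block's centre is 35 mm above this point when it stands here.
- done_block: The finished block, the same as the lone one, standing in the other half of the tray; origin at the centre of its wood.
- tape_measure: Green tape measure, about 75 x 42 x 42 mm, lying on the bench on the same side as the lone block; origin at its underside.
- mallet: Wooden joiner's mallet, head 75 x 130 x 100 mm, handle 260 mm, lying on the bench beyond the clamp; origin at the underside of its head.
Things that resemble listed ones, but are neither listed nor needed, are in the scene too. Leave any pink or white look-alike of the done_block alone. What is shaped like the block but pink is not meant.

How it is judged (in metres and radians):
On the way, in this order (a step that is already met when the one before it is completed fails the run):
1. the block stands upright on the jig board between the pads, the clamp still open (x of block in the frame of jaw_spot between -0.02 and 0.02 m and y of block in the frame of jaw_spot between -0.012 and 0.024 m and z of block in the frame of jaw_spot between -0.008 and 0.008 m and angle between block's own z axis and vertical below 0.1 rad and value of joint toggle_link below 0.4 rad), for 0.2 s.
2. the clamp is locked over centre on the block and stays so with nothing touching handle or lever (x of block in the frame of jaw_spot between -0.02 and 0.02 m and y of block in the frame of jaw_spot between -0.012 and 0.024 m and z of block in the frame of jaw_spot between -0.008 and 0.008 m and angle between block's own z axis and vertical below 0.1 rad and value of joint toggle_link above 0.93 rad and contact force between jaw_pad and block above 15 N and contact force between each of the fingers, the arm and clamp_handle below 0.3 N), for 0.3 s.
3. the eye bolt is turned tight while the clamp holds the block (value of joint eye_bolt below 0.08 rad and value of joint toggle_link above 0.93 rad and contact force between jaw_pad and block above 15 N), for 0.1 s.
4. the release lever is pressed while the clamp is still locked (contact force between any of the fingers, the arm and release_lever above 0.5 N and value of joint toggle_link above 0.75 rad and value of joint eye_bolt below 0.08 rad).
5. the clamp has sprung open, the block still standing on the board (value of joint toggle_link below 0.15 rad and value of joint eye_bolt below 0.08 rad and z of block in the frame of jaw_spot below 0.012 m and angle between block's own z axis and vertical below 0.15 rad), for 0.1 s.
At the end, for the whole second after the job is handed in: The block stands upright (within 0.1 rad) and at rest on the tray's floor, inside its walls, its eye bolt tight (within 0.08 rad of the stop); the clamp is sprung open (toggle_link below 0.15); the finished block still stands (x of block in the frame of tray between -0.12 and 0.12 m and y of block in the frame of tray between -0.07 and 0.07 m and z of block in the frame of tray between 0.036 and 0.05 m and angle between each of block, done_block's own z axis and vertical below 0.1 rad and linear speed of block below 0.02 m/s and value of joint eye_bolt below 0.08 rad and value of joint toggle_link below 0.15 rad); the robot touches nothing.
It fails at once if the finished block is shifted by more than 30 mm (distance of done_block from where it was at the start of the episode above 0.03 m).
It fails at once if the tape measure is shifted by more than 30 mm (distance of tape_measure from where it was at the start of the episode above 0.03 m).
It fails at once if the mallet is shifted by more than 30 mm (distance of mallet from where it was at the start of the episode above 0.03 m).
It fails at once if the block is dropped or thrown (faster than 1.2 m/s) (linear speed of block above 1.2 m/s).
It also fails if it takes over 72 s, if anything falls off the work surface, if the arm or the gripper's body presses on something with over 40 N, if the wrist force passes 120 N, or if a joint passes its speed limit or range.

## Robot

A 6-joint arm with a two-finger parallel gripper is mounted at the origin on the work surface. World frame = base frame: x ahead of the robot, y to its left, z up, the work surface at z = 0. Lengths are in mm, angles in rad, forces in N, time in s.
With the tool pointing down it reaches from about 275 to 1000 mm from the base axis. Payload 8.4 kg.
Tool frame: the origin (TCP) lies midway between the tips of the shut fingers; the grasp point (between the pads) lies 19 mm behind it; z points along the fingers, y is the line along which they close (so a half turn about z gives the same grasp; the last joint's range is limited). The gripper opens to 85 mm and grips with 20 to 120 N. Pads are 22 mm wide; open, the fingers measure 114 mm over their backs; the gripper's body (76 mm by 85 mm) begins 54 mm behind the grasp point. The pads swing forward as they close: fully open they stand 13 mm farther back than shut.
Start: joints at [-1.348, 0.353, 1.633, -0, 1.155, -0.002], TCP at [139.318, -609.277, 231.281] pointing down, gripper open.
Joint ranges: [-2.63, 2.63], [-0.92, 2.1], [0.06, 2.66], [-1.3, 4.44], [0, 2.69], [-3.02, 3.02]. Speed limits (rad/s): [2.22, 2.22, 2.79, 3.14, 3.14, 3.14].

## Interface

Orientations are given as [roll, pitch, yaw] about the fixed x, y, z axes, in that order (R = Rz(yaw) Ry(pitch) Rx(roll)).
In Python, from rig import r gives the robot as it stands.
- The arm moves only by the shell command python3 -m inch 'ROWS' [OPENING] [FORCE]. ROWS is JSON, a list that holds one entry, the list of rows, each a list of 6 numbers: the shift along the tool's x, y, z scaled (see below), then the turn, a rotation vector about the tool's x, y, z scaled (see below). In form: [[[tx, ty, tz, wx, wy, wz], ...]]. A call has 1 to 8 rows; each row is the pose to reach, as a shift and turn from the pose commanded when the call began, along the tool's axes at that moment, turning the shorter way round; what a row does not reach only later rows make up. The controller multiplies each number of a shift by 20 cm and each number of a turn by pi rad. A row lasts 1/12 s, in which the tool goes at most 41.7 mm and 7.16 degrees, less where a joint would pass 70% of its speed; a pose out of reach is approached as far as the arm can. A call with a number of a shift or a turn outside -1 to 1 is refused whole. A call with a gripper value outside its range is refused whole. OPENING is the gripper's target within -1 to 1 (fully open at 1, half-way at 0, shut at -1), set as the call begins (- or left out, the last holds). The fingers move at their own pace and stop on an object; FORCE is the grip in N (left out, the last holds). Time passes only in rows, so rows that repeat a pose let the fingers close. It gives the time, the measured TCP pose, the force, the opening and the grip force at its end, in the units of the state.
- r.sense(): the state, without advancing time (a new reading comes with each control period).
- r.grab_frame(name): name is "scene" or "top" or "wrist"; returns the picture (384x512x3 uint8, red, green, blue); there is no depth.
- r.camera_info(name): a dict with "K" (3x3 intrinsics, pixels), "rvec" (rotation vector, rad) and "tvec" (3), from world to camera coordinates, as OpenCV has them; the wrist camera has in their place "mount" (4x4, takes a point from camera to tool coordinates, whose origin is the TCP and whose axes are the flange's). Camera axes: x right, y down, z forward; pixel columns grow to the right and rows downward; lengths in mm; the calibration is good to about 2 mm. A picture is of the moment at which its call begins: read the wrist's pose just before it. camera_info takes no time and is no camera call.
- r.sign_off(): hands the job in; it is judged then, once.
The state is a dict: "clock": time; "qpos": joint angles; "qvel": joint speeds; "joint_efforts": joint torques, N m; "eef_pos": TCP position; "tcp_rot": TCP orientation; "contact_force": force on the tool from outside, world axes, zero at the start; "wrist_torque": the same for the moment, N m; "opening": opening from 0.0 (shut) to 1.0 (fully open); "grasp_force": force on a finger pad.
Only numpy, scipy, OpenCV 4.12 (cv2) and the standard library are available. Lean on these libraries where they do the work, as an engineer would, in place of code of your own. Each camera call takes 0.05 s, during which the arm holds its last target. There are 200 camera calls.

## Working session

There is one attempt and no reset: what is moved stays moved. The work goes in short steps, Python scripts to look and compute and a shell command to move; the robot and the scene stay as the last step left them, time stands still between calls to the robot, and variables do not carry over. Pictures are saved under pics/ and viewed, at most 10 in all, crops included, and the job is handed in when it is done.

```bash
ls; mkdir -p pics
python3 - <<'E'
from rig import r
import cv2,numpy as np
a=[r.grab_frame(n) for n in("scene","top")]
for n,i in zip(("scene","top"),a): cv2.imwrite(f"pics/{n}0.png",i[:,:,::-1])
big=cv2.resize(a[1],(800,600),interpolation=cv2.INTER_CUBIC)
cv2.imwrite("pics/top_big.png",big[:,:,::-1])
for n in("scene","top","wrist"): print(n,r.camera_info(n))
print(r.sense())
E
```

```text
pics
scene {'K': array([[445.34041289,   0.        , 256.63915934],
       [  0.        , 445.34041289, 190.58626441],
       [  0.        ,   0.        ,   1.        ]]), 'rvec': array([ 1.19095813,  2.44932167, -0.8703748 ]), 'tvec': array([ 370.92371252, -309.31899268, 1785.69369852])}
top {'K': array([[367.32685256,   0.        , 253.06703267],
       [  0.        , 367.32685256, 188.46144996],
       [  0.        ,   0.        ,   1.        ]]), 'rvec': array([ 2.20253454, -2.14130301,  0.14667071]), 'tvec': array([ -27.8381259 ,  619.38366004, 1168.27004174])}
wrist {'K': array([[322.88183183,   0.        , 248.33255239],
       [  0.        , 322.88183183, 195.63041787],
       [  0.        ,   0.        ,   1.        ]]), 'mount': array([[-1.01965123e-03, -9.44505495e-01, -3.28494033e-01,
         8.47706155e+01],
       [ 9.99999475e-01, -9.28785136e-04, -4.33517855e-04,
        -9.02157809e-01],
       [ 1.04359622e-04, -3.28494302e-01,  9.44505946e-01,
        -1.42684880e+02],
       [ 0.00000000e+00,  0.00000000e+00,  0.00000000e+00,
         1.00000000e+00]])}
{'clock': 0.1, 'qpos': array([-1.34839208e+00,  3.53606545e-01,  1.63405931e+00,  4.07429069e-05,
        1.15523139e+00, -2.37933851e-03]), 'qvel': array([-0.00051214, -0.0014396 , -0.00157307, -0.00155313,  0.00169838,
        0.00105513]), 'joint_efforts': array([-7.35023059e-04, -6.06358194e+01, -3.42820036e+01, -5.26287272e-05,
        3.91518610e-03, -2.44182735e-05]), 'eef_pos': array([ 139.23769068, -608.84192744,  230.61969136]), 'tcp_rot': array([-3.14028816e+00, -4.03576724e-05,  2.24767089e-01]), 'contact_force': array([-0.57540853, -0.41048692, -0.0014621 ]), 'wrist_torque': array([ 0.02307414,  0.02055181, -0.03945649]), 'grasp_force': 0.0, 'opening': 0.9969177150198706}
```

View pics/top_big.png

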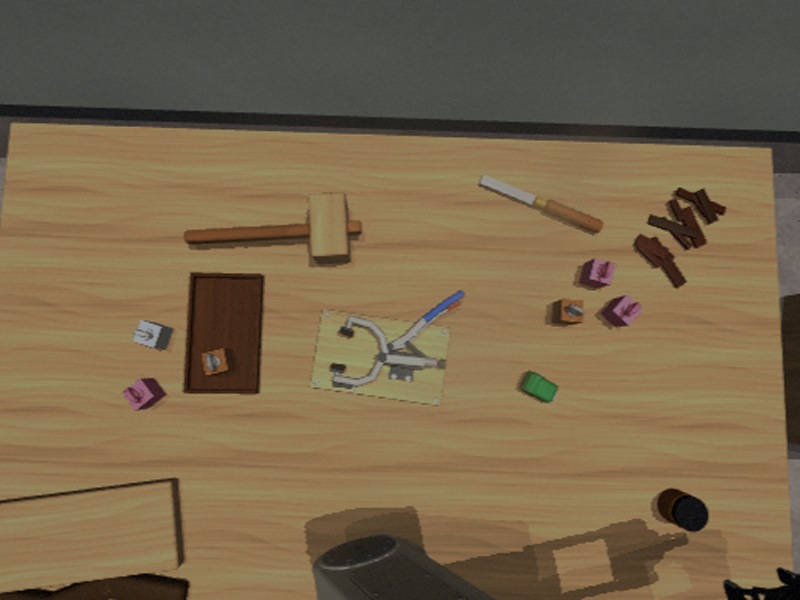

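View pics/scene0.png

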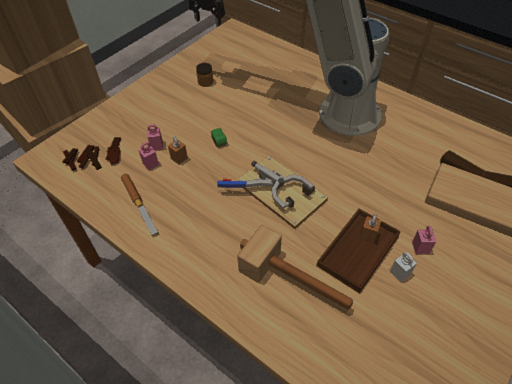

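The top view shows the lone block at about (571,311) in the enlarged picture, with pink blocks just above and to its right, and the tape at (540,387). The board has corners near (322,311), (450,326), (438,404), (311,388). The tray spans (190,272) to (262,392), with its free half at the top, and the mallet is at (330,230).

```bash
cat > h.py <<'E'
from rig import r
import cv2,numpy as np
from scipy.spatial.transform import Rotation as Ro
def ray(n,uv,z,s=None):
    """pixels -> world points on plane z"""
    c=r.camera_info(n);K=c["K"];uv=np.atleast_2d(uv).astype(float)
    d=np.c_[uv,np.ones(len(uv))]@np.linalg.inv(K).T
    if n=="wrist":
        s=s or r.sense();M=c["mount"];T=Ro.from_euler("xyz",s["tcp_rot"])
        o=T.apply(M[:3,3])+s["eef_pos"];d=T.apply(d@M[:3,:3].T)
    else:
        R=cv2.Rodrigues(c["rvec"])[0];o=-R.T@c["tvec"];d=d@R
    return o+d*((z-o[2])/d[:,2])[:,None]
def proj(n,P,s=None):
    c=r.camera_info(n);P=np.atleast_2d(P).astype(float)
    if n=="wrist":
        s=s or r.sense();M=c["mount"];T=Ro.from_euler("xyz",s["tcp_rot"])
        q=(T.inv().apply(P-s["eef_pos"])-M[:3,3])@M[:3,:3]
        q=q@c["K"].T;return q[:,:2]/q[:,2:]
    return cv2.projectPoints(P,c["rvec"],c["tvec"],c["K"],None)[0][:,0]
def blobs(m,amin):
    m=cv2.morphologyEx(m,cv2.MORPH_OPEN,np.ones((2,2),np.uint8))
    return [k for k in cv2.findContours(m,0,cv2.CHAIN_APPROX_NONE)[0] if cv2.contourArea(k)>amin]
def rel(tgt,yaw=None,s=None):
    """row numbers to bring TCP to tgt (tool down assumed target), optional yaw (tcp_rot yaw with roll=pi)"""
    s=s or r.sense();T=Ro.from_euler("xyz",s["tcp_rot"])
    t=T.inv().apply(np.array(tgt)-s["eef_pos"])/200
    w=np.zeros(3)
    if yaw is not None: w=(T.inv()*Ro.from_euler("xyz",[np.pi,0,yaw])).as_rotvec()/np.pi
    return np.round(t,3),np.round(w,4)
E
python3 - <<'E'
from h import *
t=cv2.imread("pics/top0.png");hsv=cv2.cvtColor(t,cv2.COLOR_BGR2HSV)
f=512/800
cs=np.array([[322,311],[450,326],[438,404],[311,388]])*f
P=ray("top",cs,18)
print("board",P.round(0).tolist())
ctr=P[:,:2].mean(0); ex=(P[1]+P[2]-P[0]-P[3])[:2]; ang=np.arctan2(ex[1],ex[0]); print("board ctr",ctr,"ang",ang,np.linalg.norm(ex)/2)
tc=np.array([[190,273],[262,275],[259,392],[185,391]])*f
Q=ray("top",tc,30);print("tray",Q.round(0).tolist(),Q.mean(0))
for name,box in (("lone",(545,290,595,332)),("done",(195,340,240,385))):
    x0,y0,x1,y1=[int(v*f) for v in box]
    h=hsv[y0:y1,x0:x1]; print(name,h[(y1-y0)//2,:, :].tolist()[::3])
    print(ray("top",[[(x0+x1)/2,(y0+y1)/2]],70))
    cv2.imwrite(f"pics/{name}.png",cv2.resize(t[y0-6:y1+6,x0-6:x1+6],None,fx=10,fy=10))
print(ray("top",[[540*f,387*f]],30), ray("top",[[463*f,293*f],[571*f,311*f]],55))
E
```

```text
board [[582.0, 144.0, 18.0], [558.0, -128.0, 18.0], [395.0, -106.0, 18.0], [421.0, 160.0, 18.0]]
board ctr [488.92708115  17.38180084] ang -1.663944571515017 269.8578374495887
tray [[653.0, 422.0, 30.0], [654.0, 271.0, 30.0], [410.0, 265.0, 30.0], [409.0, 416.0, 30.0]] [531.46904969 343.42011798  30.        ]
lone [[17, 114, 147], [17, 118, 112], [16, 132, 62], [15, 132, 60], [13, 158, 121], [15, 51, 70], [18, 35, 72], [23, 22, 105], [17, 32, 129], [16, 120, 149], [16, 121, 147]]
[[ 594.14230767 -364.93793526   70.        ]]
done [[10, 165, 68], [11, 163, 75], [13, 163, 119], [21, 14, 128], [25, 17, 92], [20, 13, 119], [13, 162, 137], [13, 151, 44], [15, 174, 47], [13, 157, 60]]
[[470.33595177 344.01014718  70.        ]]
[[ 435.71440192 -316.48751546   30.        ]] [[ 624.88050992 -149.7688234    55.        ]
 [ 593.96777092 -374.4886017    55.        ]]
```

```bash
python3 -m inch '[[[0.98,-0.27,0,0,0,0],[0.98,-0.27,0,0,0,0],[0.98,-0.27,0,0,0,0],[0.98,-0.27,0,0,0,0],[0.98,-0.27,0,0,0,0],[0.98,-0.27,0,0,0,0]]]' && python3 -m inch '[[[0.98,-0.27,0,0,0,0],[0.98,-0.27,0,0,0,0],[0.98,-0.27,0,0,0,0],[0.98,-0.27,0,0,0,0],[0.98,-0.27,0,0,0,0]]]' && python3 -m inch '[[[0.52,-0.13,0,0,0,0],[0.52,-0.13,0,0,0,0],[0.52,-0.13,0,0,0,0],[0.52,-0.13,0,0,0,0],[0.52,-0.13,0,0,0,0],[0.52,-0.13,0,0,0,0]]]'
python3 - <<'E'
from h import *
s=r.sense();i=r.grab_frame("wrist");cv2.imwrite("pics/w1.png",i[:,:,::-1]);print(s["eef_pos"],s["tcp_rot"],s["qpos"])
np.save("s1.npy",s,allow_pickle=True)
E
```

```text
clock: 0.6
eef_pos: [323.3, -509.7, 231.0]
tcp_rot: [-3.14, -0.002, 0.228]
contact_force: [-0.9, 0.3, 0.2]
opening: 1.005
grasp_force: 0.0
clock: 1.02
eef_pos: [499.1, -415.2, 231.0]
tcp_rot: [-3.141, 0.0, 0.225]
contact_force: [1.5, -0.8, 0.1]
opening: 1.005
grasp_force: 0.0
clock: 1.52
eef_pos: [592.0, -368.3, 230.7]
tcp_rot: [-3.141, 0.001, 0.225]
contact_force: [-0.7, 0.3, -0.1]
opening: 1.002
grasp_force: 0.0
[ 591.9941412  -368.34258062  230.69488874] [-3.14100019e+00  1.33042319e-03  2.24946444e-01] [-5.58484157e-01  4.66075774e-01  1.46298389e+00 -5.54051967e-04
  1.21389375e+00  7.87560044e-01]
```

View pics/w1.png

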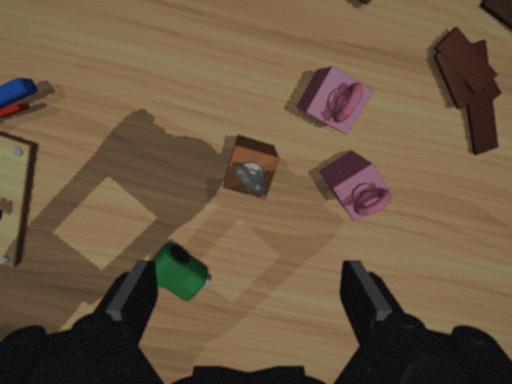

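The wrist view shows the lone block with its top face around (250,175), the eye on it running from (238,165) to (266,192), and the pink look-alikes to its right. I'll get its edges from a crop.

Run:
```python
from h import *
i=cv2.imread("pics/w1.png")[115:215,205:305]
b=cv2.convertScaleAbs(cv2.resize(i,(600,600),interpolation=cv2.INTER_CUBIC),alpha=1.5,beta=10)
for k in range(0,100,10):
    cv2.putText(b,str(205+k),(k*6,8),0,.3,(255,255,255),1);cv2.putText(b,str(115+k),(0,k*6+4),0,.3,(255,255,255),1)
cv2.imwrite("pics/c1.png",b)
```

```text
(no output)
```

View pics/c1.png

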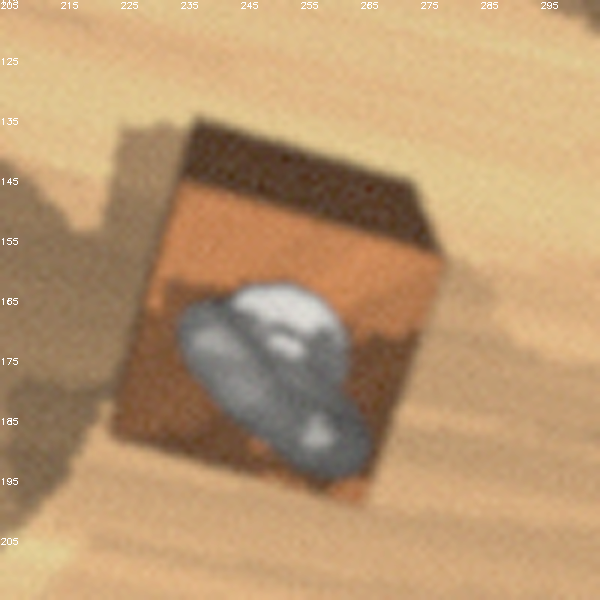

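The crop gives the top face corners at (182,180), (443,258), (365,505), (112,435) in crop pixels. The ring's long axis runs from about (190,320) to (362,462).

Run:
```python
from h import *
s=np.load("s1.npy",allow_pickle=True).item()
c=np.array([[182,180],[443,258],[365,505],[112,435]])/6+[205,115]
P=ray("wrist",c,70,s);print(P.round(1));ctr=P.mean(0);print(ctr)
e=np.diff(np.r_[P,P[:1]],axis=0);print(np.linalg.norm(e,axis=1),np.degrees(np.arctan2(e[:,1],e[:,0])))
q=np.array([[190,320],[362,462]])/6+[205,115]
Q=ray("wrist",q,91.5,s);d=Q[1]-Q[0];print(Q,np.linalg.norm(d),np.degrees(np.arctan2(d[1],d[0])))
```

```text
[[ 617.9 -348.7   70. ]
 [ 614.9 -391.9   70. ]
 [ 571.5 -389.8   70. ]
 [ 574.2 -346.3   70. ]]
[ 594.63644492 -369.17234456   70.        ]
[43.25586497 43.44567943 43.55596804 43.79143655] [-93.93139667 177.23656079  86.53013554  -3.16351769]
[[ 601.61105081 -354.28098282   91.5       ]
 [ 585.55793805 -384.73350901   91.5       ]] 34.42468272357164 -117.79605001698305
```

```bash
python3 -m inch '[[[0.012,0.007,0.2,0,0,0.09],[0.012,0.007,0.4,0,0,0.09],[0.012,0.007,0.53,0,0,0.09],[0.012,0.007,0.53,0,0,0.09],[0.012,0.007,0.53,0,0,0.09],[0.012,0.007,0.53,0,0,0.09]]]' 0.55 40
python3 -c "
from h import *
print(rel([594.6,-369.2,40],-0.059))"
```

```text
clock: 2.07
eef_pos: [596.0, -370.2, 127.4]
tcp_rot: [3.14, -0.002, -0.057]
contact_force: [-0.0, -0.3, -0.4]
opening: 0.777
grasp_force: 0.0
(array([-0.008, -0.005,  0.437]), array([ 0.0004, -0.0007,  0.0005]))
```

```bash
python3 -m inch '[[[-0.007,-0.004,0.15,0,0,0],[-0.007,-0.004,0.3,0,0,0],[-0.007,-0.004,0.4,0,0,0],[-0.007,-0.004,0.44,0,0,0],[-0.007,-0.004,0.44,0,0,0],[-0.007,-0.004,0.44,0,0,0]]]' - && python3 -m inch '[[[0,0,0,0,0,0],[0,0,0,0,0,0],[0,0,0,0,0,0],[0,0,0,0,0,0],[0,0,0,0,0,0],[0,0,0,0,0,0]]]' -1 50
python3 - <<'E'
from h import *
i=r.grab_frame("wrist");cv2.imwrite("pics/w2.png",i[:,:,::-1]);print(r.sense()["contact_force"])
E
```

```text
clock: 2.57
eef_pos: [595.4, -368.9, 39.4]
tcp_rot: [3.14, -0.002, -0.058]
contact_force: [-0.6, 0.5, 0.3]
opening: 0.776
grasp_force: 0.0
clock: 3.07
eef_pos: [595.7, -369.0, 39.8]
tcp_rot: [3.14, -0.003, -0.058]
contact_force: [-0.2, 0.9, 5.9]
opening: 0.522
grasp_force: 51.2
[-0.99980229 -0.73119311  4.77505619]
```

View pics/w2.png

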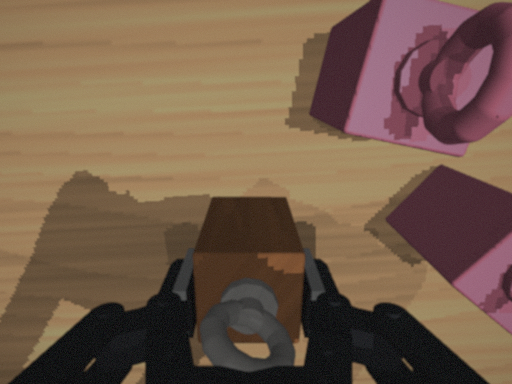

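The block is squarely gripped: it lies between the pads at columns 195-300. Next I lift it and go to look over the clamp.

```bash
python3 -m inch '[[[0,0,-0.12,0,0,0],[0,0,-0.3,0,0,0],[0,0,-0.5,0,0,0],[-0.1,-0.1,-0.7,0,0,0],[-0.2,-0.3,-0.85,0,0,0],[-0.3,-0.5,-1,0,0,0],[-0.4,-0.7,-1,0,0,0],[-0.4,-0.9,-1,0,0,0]]]' && python3 -m inch '[[[-0.1,-0.2,-0.05,0,0,0.011],[-0.2,-0.4,-0.15,0,0,0.011],[-0.3,-0.6,-0.25,0,0,0.011],[-0.4,-0.8,-0.25,0,0,0.011],[-0.48,-0.95,-0.25,0,0,0.011],[-0.48,-1,-0.25,0,0,0.011],[-0.48,-1,-0.25,0,0,0.011],[-0.48,-1,-0.25,0,0,0.011]]]'
python3 - <<'E'
from h import *
s=r.sense();i=r.grab_frame("wrist");cv2.imwrite("pics/w3.png",i[:,:,::-1]);np.save("s3.npy",s,allow_pickle=True)
print(s["eef_pos"],s["tcp_rot"])
b=cv2.resize(i,(800,600),interpolation=cv2.INTER_CUBIC);cv2.imwrite("pics/w3b.png",b[:,:,::-1])
E
```

```text
clock: 3.78
eef_pos: [527.7, -209.9, 237.8]
tcp_rot: [3.14, -0.004, -0.059]
contact_force: [1.5, 0.4, -2.4]
opening: 0.519
grasp_force: 52.1
clock: 4.45
eef_pos: [444.2, -4.0, 285.5]
tcp_rot: [-3.142, -0.002, -0.09]
contact_force: [0.6, 0.2, -1.6]
opening: 0.52
grasp_force: 52.3
[444.21294113  -3.95412993 285.53367075] [-3.14159221e+00 -2.37296919e-03 -8.96824473e-02]
```

View pics/w3b.png

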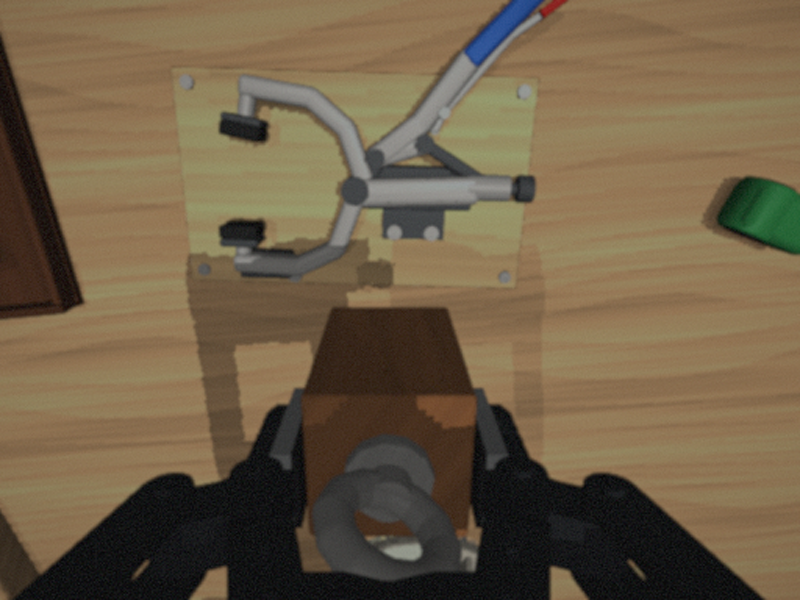

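The view shows the board corners at about (173,68), (538,78), (515,287), the pivot rivet at (355,190), the moving pad at (244,127) and the fixed pad at (243,233). The tray's near corner is at (82,303).

Run:
```python
from h import *
s=np.load("s3.npy",allow_pickle=True).item();f=.64
P=ray("wrist",np.array([[173,68],[538,78],[515,287]])*f,18,s);print(P.round(1))
S=ray("wrist",np.array([[187,82],[524,92],[504,277],[204,269]])*f,20,s);print("screws",S.round(1),S.mean(0))
for u,v in ((P[0],P[1]),(S[0],S[1]),(S[3],S[2])): d=v-u;print(np.arctan2(d[1],d[0]),np.linalg.norm(d))
c=(P[0]+P[2])/2;print("ctr",c)
print("pivot@60",ray("wrist",np.array([[355,190]])*f,60,s),"pads@64",ray("wrist",np.array([[244,120],[243,228]])*f,64,s))
a=-1.660
for o in ((c+2.5*np.array([np.cos(a),np.sin(a),0])),):
    M=np.array([[np.cos(a),-np.sin(a)],[np.sin(a),np.cos(a)]])
    for n,p in dict(O=(0,0),jaw=(-85,-4),jaw2=(-85,2),fix=(-85,-26.5),ho=(125,137),hl=(165,48),lev=(166,6)).items(): print(n,(o[:2]+M@p).round(1))
print("traycorner",ray("wrist",np.array([[82,303]])*f,30,s))
```

```text
[[ 586.8  143.9   18. ]
 [ 555.5 -125.3   18. ]
 [ 394.  -106.8   18. ]]
screws [[ 576.3  134.9   20. ]
 [ 546.7 -114.3   20. ]
 [ 404.3  -97.2   20. ]
 [ 433.9  152.3   20. ]] [490.28959073  18.92001009  20.        ]
-1.686505290657355 270.92962047127793
-1.6888101504516753 251.00395002152268
-1.6891111906177079 251.25067217677
ctr [490.38265288  18.53499884  18.        ]
pivot@60 [[490.8461116   16.49357829  60.        ]] pads@64 [[544.31322419  85.94591929  64.        ]
 [471.74570638 100.15365321  64.        ]]
O [490.2  16. ]
jaw [493.7 101.1]
jaw2 [499.7 100.5]
fix [471.3 103.1]
ho [ 615.5 -120.7]
hl [ 523.3 -152.6]
lev [ 481.3 -149.8]
traycorner [[416.61648112 255.75130897  30.        ]]
```

```bash
python3 -m inch '[[[0.08,-0.18,0.1,0,0,0.008],[0.16,-0.36,0.25,0,0,0.008],[0.24,-0.547,0.4,0,0,0.008],[0.241,-0.547,0.55,0,0,0.008],[0.241,-0.547,0.68,0,0,0.008],[0.241,-0.547,0.68,0,0,0.008],[0.241,-0.547,0.68,0,0,0.008]]]'
python3 - <<'E'
from h import *
print(rel([502,100.6,58.5],-0.114))
i=r.grab_frame("wrist");cv2.imwrite("pics/w4.png",i[:,:,::-1])
E
```

```text
clock: 5.08
eef_pos: [501.8, 98.5, 147.4]
tcp_rot: [3.14, 0.004, -0.118]
contact_force: [0.3, -0.2, -1.3]
opening: 0.516
grasp_force: 52.2
(array([ 0.002, -0.011,  0.445]), array([ 0.0005,  0.0012, -0.0014]))
```

View pics/w4.png

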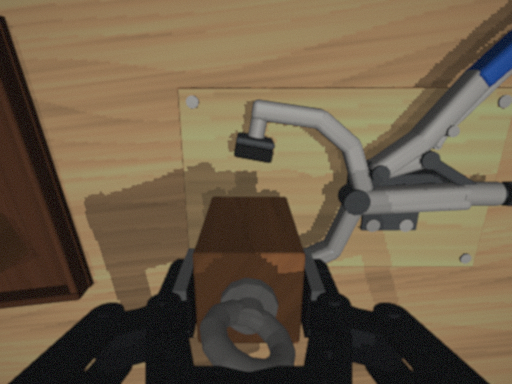

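The board is square with the picture and the moving pad at (255,148) is lined up with the block at column 248. Lowering.

```bash
python3 -m inch '[[[0.002,-0.011,0.1,0,0,-0.001],[0.002,-0.011,0.2,0,0,-0.001],[0.002,-0.011,0.3,0,0,-0.001],[0.002,-0.011,0.36,0,0,-0.001],[0.002,-0.011,0.4,0,0,-0.001],[0.002,-0.011,0.43,0,0,-0.001],[0.002,-0.011,0.44,0,0,-0.001],[0.002,-0.011,0.445,0,0,-0.001]]]' && python3 -m inch '[[[0,0,0.003,0,0,0],[0,0,0.003,0,0,0],[0,0,0.005,0,0,0]]]'
```

```text
clock: 5.8
eef_pos: [503.9, 101.6, 60.3]
tcp_rot: [-3.141, -0.002, -0.115]
contact_force: [-0.6, 1.2, -2.2]
opening: 0.518
grasp_force: 52.4
clock: 6.05
eef_pos: [503.5, 101.9, 59.0]
tcp_rot: [-3.141, -0.001, -0.114]
contact_force: [0.1, 0.2, -3.0]
opening: 0.515
grasp_force: 52.4
```

```bash
python3 -m inch '[[[-0.007,0.006,0.003,0,0,0],[-0.007,0.006,0.005,0,0,0],[-0.007,0.006,0.005,0,0,0]]]' && python3 -m inch '[[[0,0,0.004,0,0,0],[0,0,0.004,0,0,0]]]'
```

```text
clock: 6.3
eef_pos: [501.5, 100.7, 57.8]
tcp_rot: [3.142, -0.0, -0.114]
contact_force: [-1.4, -1.3, 4.7]
opening: 0.519
grasp_force: 53.1
clock: 6.47
eef_pos: [501.6, 100.7, 57.7]
tcp_rot: [3.142, -0.0, -0.114]
contact_force: [-6.0, -1.7, 17.8]
opening: 0.519
grasp_force: 54.5
```

```bash
python3 -m inch '[[[0,0,-0.004,0,0,0],[0,0,-0.004,0,0,0],[0,0,-0.004,0,0,0],[0,0,-0.004,0,0,0]]]' 0.6 && python3 -m inch '[[[0,0,-0.1,0,0,0],[0,0,-0.25,0,0,0],[0,0,-0.45,0,0,0],[0,0,-0.65,0,0,0],[0,0,-0.75,0,0,0],[0,0,-0.75,0,0,0]]]'
python3 - <<'E'
from h import *
s=r.sense();i=r.grab_frame("wrist");cv2.imwrite("pics/w5.png",i[:,:,::-1])
print(s["eef_pos"],s["tcp_rot"])
cv2.imwrite("pics/w5b.png",cv2.resize(i,(800,600),interpolation=cv2.INTER_CUBIC)[:,:,::-1]);np.save("s5.npy",s,allow_pickle=True)
h=cv2.cvtColor(i,cv2.COLOR_RGB2HSV)
m=cv2.inRange(h,(105,120,40),(130,255,255))
for k in blobs(m,30):
    re=cv2.minAreaRect(k);p=ray("wrist",cv2.boxPoints(re),61,s)
    c=np.array([np.cos(-1.685),np.sin(-1.685)]);d=p[:,:2]-[490.5,16.3]
    print("blue in clamp",np.c_[d@c,d@[-c[1],c[0]]].round(1).tolist())
E
```

```text
clock: 6.8
eef_pos: [501.5, 100.7, 57.3]
tcp_rot: [-3.142, -0.0, -0.114]
contact_force: [-0.0, 0.4, -0.4]
opening: 0.8
grasp_force: 0.0
clock: 7.3
eef_pos: [504.4, 101.3, 212.2]
tcp_rot: [-3.139, -0.008, -0.114]
contact_force: [0.2, 0.1, -0.0]
opening: 0.799
grasp_force: 0.0
[504.38910807 101.2935502  212.24152291] [-3.13908213 -0.00777945 -0.11448127]
blue in clamp [[64.9, 96.2], [122.3, 149.1], [136.9, 137.1], [79.6, 82.6]]
```

View pics/w5b.png

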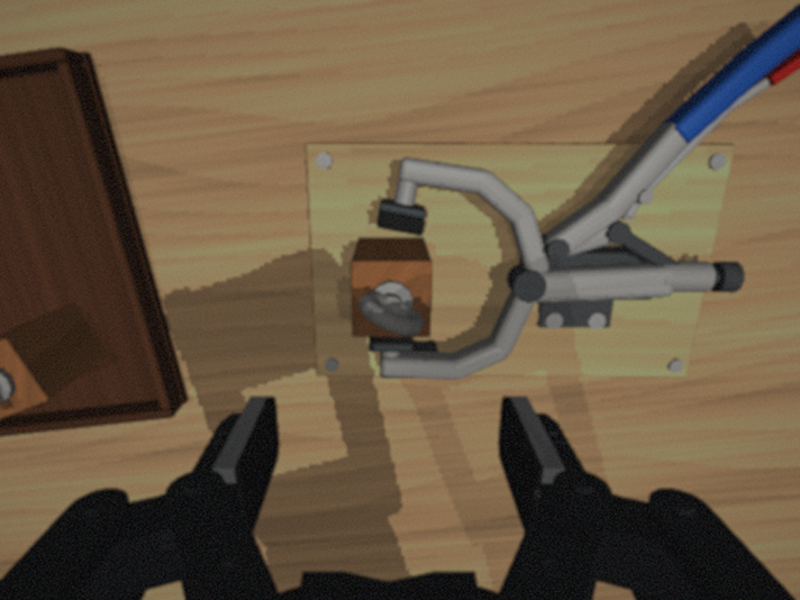

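The block stands upright between the open pads at about (392,290), with the board free and the handle still out. I'll work out the waypoints for the push.

```bash
cat >> h.py <<'E'
A=-1.685;O=np.array([490.5,16.3]);MC=np.array([[np.cos(A),-np.sin(A)],[np.sin(A),np.cos(A)]])
def clamp(x,y,z): return np.r_[O+MC@[x,y],z]
def hp(th,d,z=38):
    """TCP (world) standing d mm out of the handle's centre line, handle at th; and yaw"""
    f=1-th/.65;p=np.array([-1.6,40.8])*(1-f)+np.array([6,48])*f
    q=p+159*np.array([np.cos(th),np.sin(th)])+d*np.array([-np.sin(th),np.cos(th)])
    return clamp(*q,z),A+np.pi/2+th
E
python3 - <<'E'
from h import *
s=r.sense();P,y=hp(.65,38);print("hover",P,y,*rel([*P[:2],120],y,s))
s2=dict(s,eef_pos=P,tcp_rot=np.array([np.pi,0,y]))
for th in(.65,.55,.45,.35,.25,.15,.08,.0):
    print(th,*rel(*hp(th,19.5),s2))
E
```

```text
hover [ 645.06494426 -104.07793976   38.        ] 0.5357963267948965 [0.82  0.938 0.451] [ 0.     -0.0016 -0.207 ]
0.65 [-0.092  0.     0.   ] [0. 0. 0.]
0.55 [-0.171  0.014  0.   ] [-0.     -0.      0.0318]
0.45 [-0.251  0.02   0.   ] [-0.     -0.      0.0637]
0.35 [-0.329  0.017  0.   ] [-0.     -0.      0.0955]
0.25 [-0.406  0.007  0.   ] [-0.     -0.      0.1273]
0.15 [-0.481 -0.011 -0.   ] [-0.     -0.      0.1592]
0.08 [-0.532 -0.027 -0.   ] [ 0.     -0.      0.1814]
0.0 [-0.588 -0.051 -0.   ] [ 0.     -0.      0.2069]
```

```bash
python3 -m inch '[[[0.15,0.15,0.1,0,0,-0.04],[0.3,0.33,0.15,0,0,-0.08],[0.45,0.5,0.25,0,0,-0.12],[0.6,0.7,0.35,0,0,-0.16],[0.75,0.85,0.45,0,0,-0.207],[0.82,0.938,0.45,0,0,-0.207],[0.82,0.938,0.45,0,0,-0.207],[0.82,0.938,0.45,0,0,-0.207]]]' -1 && python3 -m inch '[[[0,0,0.15,0,0,0],[0,0,0.3,0,0,0],[0,0,0.4,0,0,0],[0,0,0.41,0,0,0],[0,0,0.41,0,0,0]]]'
python3 - <<'E'
from h import *
s=r.sense()
for th,d in((.65,38),(.65,19.5),(.55,19.5),(.45,19.5),(.35,19.5),(.25,19.5),(.15,19.5),(.08,19.5),(0,19.5)): P,y=hp(th,d);print(th,*rel(P,y,s))
E
```

```text
clock: 8.02
eef_pos: [643.2, -107.7, 113.5]
tcp_rot: [-3.14, 0.003, 0.533]
contact_force: [0.3, -0.5, -0.2]
opening: 0.002
grasp_force: 0.0
clock: 8.43
eef_pos: [640.9, -103.5, 33.3]
tcp_rot: [-3.139, 0.003, 0.536]
contact_force: [-0.3, -0.4, 0.4]
opening: -0.004
grasp_force: 0.0
0.65 [ 0.016  0.013 -0.024] [-0.001   0.0011  0.0001]
0.65 [-0.076  0.013 -0.023] [-0.001   0.0011  0.0001]
0.55 [-0.155  0.027 -0.023] [-0.0009  0.0011  0.0319]
0.45 [-0.234  0.033 -0.023] [-0.0009  0.0012  0.0637]
0.35 [-0.313  0.03  -0.022] [-0.0008  0.0012  0.0956]
0.25 [-0.39   0.02  -0.022] [-0.0007  0.0013  0.1274]
0.15 [-0.465  0.002 -0.022] [-0.0007  0.0013  0.1592]
0.08 [-0.516 -0.015 -0.022] [-0.0006  0.0013  0.1815]
0 [-0.572 -0.038 -0.021] [-0.0006  0.0014  0.207 ]
```

```bash
python3 -m inch '[[[-0.05,0.013,-0.01,0,0,0],[-0.09,0.015,-0.02,0,0,0.005],[-0.14,0.024,-0.02,0,0,0.025],[-0.19,0.03,-0.02,0,0,0.045],[-0.24,0.033,-0.02,0,0,0.066],[-0.29,0.031,-0.02,0,0,0.086],[-0.34,0.027,-0.02,0,0,0.107],[-0.39,0.02,-0.02,0,0,0.127]]]'
python3 - <<'E'
from h import *
s=r.sense()
for th in(.25,.2,.15,.1,.05,0): P,y=hp(th,19.5);print(th,*rel(P,y,s))
E
```

```text
clock: 9.1
eef_pos: [578.8, -148.2, 41.5]
tcp_rot: [3.141, -0.004, 0.132]
contact_force: [2.1, 3.6, 0.1]
opening: 0.002
grasp_force: 1.8
0.25 [-0.013 -0.009  0.018] [ 0.0003 -0.0013 -0.0013]
0.2 [-0.051 -0.001  0.018] [ 0.0002 -0.0013  0.0147]
0.15 [-0.089  0.004  0.017] [ 0.0002 -0.0013  0.0306]
0.1 [-0.127  0.008  0.017] [ 0.0002 -0.0013  0.0465]
0.05 [-0.165  0.01   0.017] [ 0.0001 -0.0014  0.0624]
0 [-0.203  0.009  0.017] [ 0.0001 -0.0014  0.0783]
```

```bash
python3 -m inch '[[[-0.03,-0.004,0.01,0,0,0.007],[-0.06,0,0.015,0,0,0.018],[-0.09,0.004,0.017,0,0,0.03],[-0.12,0.007,0.017,0,0,0.044],[-0.145,0.009,0.017,0,0,0.054],[-0.165,0.01,0.017,0,0,0.062]]]'  && python3 -m inch '[[[-0.01,0,0,0,0,0.005],[-0.02,0,0,0,0,0.01],[-0.02,0,0,0,0,0.01]]]'
python3 - <<'E'
from h import *
s=r.sense()
for th in(.05,0): P,y=hp(th,19.5);print(th,*rel(P,y,s))
E
```

```text
clock: 9.6
eef_pos: [545.0, -154.5, 36.9]
tcp_rot: [3.141, -0.001, -0.059]
contact_force: [0.2, 0.6, -0.6]
opening: -0.001
grasp_force: 0.0
clock: 9.85
eef_pos: [541.4, -153.9, 36.3]
tcp_rot: [3.142, -0.0, -0.09]
contact_force: [-0.4, 0.5, 0.3]
opening: 0.001
grasp_force: 0.0
0.05 [ 0.025  0.    -0.009] [ 0.     -0.0001 -0.0082]
0 [-0.012  0.008 -0.009] [ 0.     -0.0001  0.0077]
```

```bash
python3 -m inch '[[[-0.01,0.004,0,0,0,0.005],[-0.02,0.008,0,0,0,0.008],[-0.02,0.008,0,0,0,0.008]]]'
python3 - <<'E'
from h import *
s=r.sense();i=r.grab_frame("top");h=cv2.cvtColor(i,cv2.COLOR_RGB2HSV);cv2.imwrite("pics/t2.png",i[:,:,::-1])
for n,lo,hi in(("blue",(105,120,40),(130,255,255)),("red",(0,170,60),(6,255,255))):
  for k in blobs(cv2.inRange(h,lo,hi),3):
    p=ray("top",k[:,0],58)[:,:2]-O;q=p@MC;print(n,len(k),q.min(0).round(1),q.max(0).round(1))
E
```

```text
clock: 10.1
eef_pos: [537.7, -155.2, 36.0]
tcp_rot: [-3.142, -0.001, -0.115]
contact_force: [2.6, 1.3, 0.7]
opening: -0.003
grasp_force: 0.6
```

```bash
python3 -m inch '[[[-0.01,0,0,0,0,0],[-0.02,0,0,0,0,0],[-0.02,0,0,0,0,0]]]'
```

```text
clock: 10.4
eef_pos: [536.4, -155.3, 36.8]
tcp_rot: [3.141, -0.006, -0.114]
contact_force: [8.3, 0.4, -2.3]
opening: 0.001
grasp_force: 4.2
```

```bash
python3 -m inch '[[[0.08,0,0,0,0,0],[0.16,0,0,0,0,0],[0.16,0,-0.2,0,0,0],[0.16,0,-0.4,0,0,0],[0.16,0,-0.6,0,0,0],[0.16,0,-0.8,0,0,0],[0.1,-0.2,-0.9,0,0,0],[0,-0.3,-0.9,0,0,0]]]' -0.2 && python3 -m inch '[[[-0.1,-0.2,0,0,0,0],[-0.2,-0.4,0,0,0,0],[-0.25,-0.6,0,0,0,0],[-0.3,-0.7,0,0,0,0],[-0.3,-0.7,0,0,0,0],[-0.3,-0.7,0,0,0,0]]]'
python3 - <<'E'
from h import *
s=r.sense();i=r.grab_frame("wrist");cv2.imwrite("pics/w6.png",i[:,:,::-1]);np.save("s6.npy",s,allow_pickle=True)
print(s["eef_pos"],s["tcp_rot"])
cv2.imwrite("pics/w6b.png",cv2.resize(i,(800,600),interpolation=cv2.INTER_CUBIC)[:,:,::-1])
E
```

```text
clock: 11.07
eef_pos: [544.0, -95.0, 220.7]
tcp_rot: [-3.142, -0.009, -0.116]
contact_force: [0.7, 1.1, -0.1]
opening: 0.394
grasp_force: 0.0
clock: 11.57
eef_pos: [496.0, 52.0, 215.9]
tcp_rot: [3.141, 0.0, -0.111]
contact_force: [-0.1, 0.0, 0.9]
opening: 0.401
grasp_force: 0.0
[496.00772132  52.0274678  215.92128633] [ 3.14129755e+00  4.16168639e-04 -1.11296418e-01]
```

View pics/w6b.png

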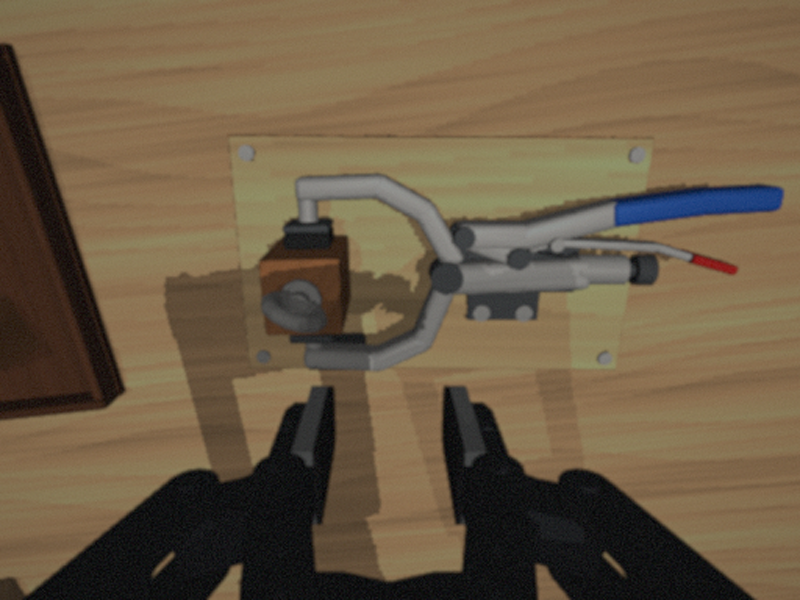

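The clamp is locked: the lever has swung out with its red tab at (715,264), and both pads are on the block. The block's top face is around (303,297), and its ring runs from (265,302) to (325,322).

Run:
```python
from h import *
s=np.load("s6.npy",allow_pickle=True).item()
P=ray("wrist",np.array([[262,263],[342,259],[345,331],[267,333]])*.64,88,s);print(P.round(1),P.mean(0),(P.mean(0)[:2]-O)@MC)
Q=ray("wrist",np.array([[264,300],[325,323]])*.64,109.5,s);d=Q[1]-Q[0];print(Q.mean(0),np.arctan2(d[1],d[0])+np.pi,np.linalg.norm(d))
c=P.mean(0);print(rel([c[0],c[1],150],1.03))
l=ray("wrist",np.array([[715,264]])*.64,59,s)[0];print("tab",l,(l[:2]-O)@MC)
```

```text
[[519.  120.3  88. ]
 [516.3  76.1  88. ]
 [473.8  80.5  88. ]
 [477.7 125.5  88. ]] [496.72140542 100.59639297  88.        ] [-84.45623711  -3.42516657]
[496.1295142  102.20482388 109.5       ] 1.0684690244314927 33.769770169792594
(array([-0.026, -0.246,  0.329]), array([ 1.000e-04,  1.000e-04, -3.637e-01]))
tab [ 480.80574964 -146.51674957   59.        ] [162.86085003   8.92277747]
```

```bash
python3 -m inch '[[[0,-0.1,0,0,0,-0.04],[-0.02,-0.25,0.05,0,0,-0.08],[-0.024,-0.25,0.15,0,0,-0.12],[-0.024,-0.25,0.2,0,0,-0.16],[-0.024,-0.25,0.25,0,0,-0.2],[-0.024,-0.25,0.25,0,0,-0.24],[-0.024,-0.25,0.25,0,0,-0.28],[-0.024,-0.25,0.25,0,0,-0.32]]]' - && python3 -m inch '[[[0,0,0,0,0,-0.04],[0,0,0,0,0,-0.047],[0,0,0,0,0,-0.047]]]'
python3 -c "
from h import *
print(rel([496.4,101.4,93.5],1.04))"
```

```text
clock: 12.28
eef_pos: [497.9, 99.7, 165.4]
tcp_rot: [-3.141, 0.001, 0.89]
contact_force: [0.7, -1.1, -0.8]
opening: 0.398
grasp_force: 0.0
clock: 12.53
eef_pos: [498.0, 100.1, 165.8]
tcp_rot: [-3.141, 0.0, 1.03]
contact_force: [-0.1, 0.9, 0.4]
opening: 0.406
grasp_force: 0.0
(array([ 0.002, -0.01 ,  0.361]), array([-0.    ,  0.0001, -0.0032]))
```

Descend, pinch the ring, check.

```bash
python3 -m inch '[[[0.002,-0.01,0.1,0,0,-0.003],[0.002,-0.01,0.2,0,0,-0.003],[0.002,-0.01,0.28,0,0,-0.003],[0.002,-0.01,0.33,0,0,-0.003],[0.002,-0.01,0.35,0,0,-0.003],[0.002,-0.01,0.36,0,0,-0.003],[0.002,-0.01,0.36,0,0,-0.003]]]' - && python3 -m inch '[[[0,0,0,0,0,0],[0,0,0,0,0,0],[0,0,0,0,0,0],[0,0,0,0,0,0],[0,0,0,0,0,0],[0,0,0,0,0,0]]]' -1 50
python3 -c "
from h import *
s=r.sense();print(s['wrist_torque'],rel([496.4,101.4,93.5],-0.114))"
```

```text
clock: 13.12
eef_pos: [496.4, 102.3, 94.1]
tcp_rot: [3.142, -0.0, 1.041]
contact_force: [0.6, -0.2, -0.7]
opening: 0.404
grasp_force: 0.0
clock: 13.62
eef_pos: [497.2, 102.4, 94.8]
tcp_rot: [3.14, -0.001, 1.043]
contact_force: [2.0, -4.0, 6.4]
opening: 0.09
grasp_force: 49.3
[-0.54419247 -0.22990794  0.04431298] (array([-0.006, -0.001,  0.006]), array([ 3.000e-04, -6.000e-04,  3.682e-01]))
```

```bash
python3 -m inch '[[[0,0,0,0,0,0.03],[0,0,0,0,0,0.06],[0,0,0,0,0,0.09],[0,0,0,0,0,0.12],[0,0,0,0,0,0.15],[0,0,0,0,0,0.18],[0,0,0,0,0,0.21],[0,0,0,0,0,0.24]]]' - && python3 -m inch '[[[0,0,0,0,0,0.03],[0,0,0,0,0,0.06],[0,0,0,0,0,0.09],[0,0,0,0,0,0.11],[0,0,0,0,0,0.11]]]'
python3 -c "
from h import *
s=r.sense();print(s['wrist_torque'],rel([496.4,101.4,93.5],-0.114,s))"
```

```text
clock: 14.28
eef_pos: [497.5, 102.1, 94.8]
tcp_rot: [3.14, -0.002, 0.284]
contact_force: [2.4, -4.7, 6.1]
opening: 0.089
grasp_force: 49.5
clock: 14.7
eef_pos: [497.5, 101.9, 94.8]
tcp_rot: [3.141, -0.003, -0.061]
contact_force: [4.2, -6.5, 7.2]
opening: 0.091
grasp_force: 49.3
[-1.21521788 -0.44724254 -0.06914261] (array([-0.005,  0.003,  0.007]), array([ 0.0002, -0.0009,  0.017 ]))
```

```bash
for k in 1 ; do python3 -m inch '[[[0,0,0,0,0,0.01],[0,0,0,0,0,0.017],[0,0,0,0,0,0.017]]]'; python3 -c "
from h import *
print(r.sense()['wrist_torque'])"; done;  python3 -m inch '[[[0,0,0,0,0,0.008],[0,0,0,0,0,0.016],[0,0,0,0,0,0.016]]]'; python3 -c "
from h import *
print(r.sense()['wrist_torque'])"
```

```text
clock: 14.95
eef_pos: [497.5, 101.9, 94.8]
tcp_rot: [3.141, -0.003, -0.111]
contact_force: [3.1, -6.3, 5.7]
opening: 0.09
grasp_force: 50.0
[-1.14055938 -0.4913173   0.18778516]
clock: 15.2
eef_pos: [497.4, 102.1, 94.8]
tcp_rot: [3.141, -0.003, -0.161]
contact_force: [2.3, -4.5, 6.5]
opening: 0.089
grasp_force: 54.3
[-0.87678152 -0.37313219  0.64231419]
```

```bash
python3 -m inch '[[[0,0,0,0,0,0],[0,0,0,0,0,0],[0,0,0,0,0,0],[0,0,0,0,0,0]]]' -0.2 && python3 -m inch '[[[0,0,-0.15,0,0,0],[0,0,-0.3,0,0,0],[0,0,-0.4,0,0,0],[0,0,-0.4,0,0,0]]]' -
python3 - <<'E'
from h import *
i=r.grab_frame("wrist");cv2.imwrite("pics/w7.png",i[:,:,::-1])
for y in(-40,): P=clamp(168,y,120);print(P,*rel(P,-0.114))
E
```

```text
clock: 15.53
eef_pos: [495.8, 102.6, 93.8]
tcp_rot: [-3.142, 0.001, -0.161]
contact_force: [0.3, -0.1, -0.2]
opening: 0.398
grasp_force: 0.0
clock: 15.87
eef_pos: [498.4, 103.1, 177.8]
tcp_rot: [-3.139, -0.006, -0.161]
contact_force: [1.2, 0.2, 0.6]
opening: 0.401
grasp_force: 0.0
[ 431.61602788 -146.04739858  120.        ] [-0.127  1.282  0.277] [-0.0005 -0.0012 -0.0148]
```

```bash
python3 -m inch '[[[-0.03,0.2,0,0,0,-0.015],[-0.06,0.4,0,0,0,-0.015],[-0.09,0.6,0,0,0,-0.015],[-0.12,0.8,0,0,0,-0.015],[-0.127,0.9,0,0,0,-0.015],[-0.127,0.9,0,0,0,-0.015]]]' -1 && python3 -m inch '[[[0,0.2,0.1,0,0,0],[0,0.38,0.2,0,0,0],[0,0.38,0.28,0,0,0],[0,0.38,0.28,0,0,0],[0,0.38,0.28,0,0,0]]]' 
python3 -c "
from h import *
print(rel(clamp(168,-40,37),-0.114))"
```

```text
clock: 16.42
eef_pos: [440.2, -74.0, 172.7]
tcp_rot: [3.141, 0.002, -0.116]
contact_force: [0.5, 0.4, 0.2]
opening: -0.003
grasp_force: 0.0
clock: 16.83
eef_pos: [432.5, -145.9, 116.7]
tcp_rot: [-3.14, 0.004, -0.115]
contact_force: [0.2, 1.7, -0.4]
opening: 0.007
grasp_force: 0.0
(array([-0.003,  0.002,  0.399]), array([-0.0004,  0.0012, -0.0002]))
```

```bash
python3 -m inch '[[[-0.003,0.002,0.15,0,0,0],[-0.003,0.002,0.3,0,0,0],[-0.003,0.002,0.38,0,0,0],[-0.003,0.002,0.4,0,0,0],[-0.003,0.002,0.4,0,0,0]]]' && python3 -m inch '[[[0.05,0,0,0,0,0],[0.1,0,0,0,0,0],[0.13,0,0,0,0,0],[0.15,0,0,0,0,0],[0.165,0,0,0,0,0],[0.175,0,0,0,0,0],[0.185,0,0,0,0,0],[0.195,0,0,0,0,0]]]'
```

```text
clock: 17.25
eef_pos: [433.0, -145.8, 37.7]
tcp_rot: [-3.141, 0.002, -0.112]
contact_force: [-0.1, -0.1, -0.3]
opening: 0.001
grasp_force: 0.0
clock: 17.92
eef_pos: [471.3, -151.4, 37.9]
tcp_rot: [-3.141, 0.001, -0.114]
contact_force: [-2.2, -0.2, 0.8]
opening: 0.001
grasp_force: 0.9
```

```bash
python3 -m inch '[[[0.012,0,0,0,0,0],[0.024,0,0,0,0,0],[0.036,0,0,0,0,0],[0.048,0,0,0,0,0]]]'
```

```text
clock: 18.25
eef_pos: [481.5, -152.6, 37.9]
tcp_rot: [3.142, 0.0, -0.114]
contact_force: [-1.0, -0.8, -0.1]
opening: 0.002
grasp_force: 0.6
```

```bash
cat > chk.py <<'E'
from h import *
for c in("scene","top"):
  i=r.grab_frame(c);h=cv2.cvtColor(i,cv2.COLOR_RGB2HSV)
  for n,lo,hi in(("blue",(105,110,40),(130,255,255)),):
    for k in blobs(cv2.inRange(h,lo,hi),3):
      q=(ray(c,k[:,0],58)[:,:2]-O)@MC
      if abs(q).max()<300: print(c,n,len(k),q.min(0).round(1),q.max(0).round(1))
E
python3 chk.py
```

```text
scene blue 47 [90.5 38.6] [184.   67.5]
top blue 19 [104.2  37. ] [129.9  46.9]
```

```bash
python3 -m inch '[[[0.012,0,0,0,0,0],[0.024,0,0,0,0,0],[0.03,0,0,0,0,0],[0.03,0,0,0,0,0]]]';python3 chk.py
```

```text
clock: 18.68
eef_pos: [487.8, -153.2, 38.0]
tcp_rot: [-3.142, -0.0, -0.113]
contact_force: [-1.2, 0.0, 0.6]
opening: 0.003
grasp_force: 0.5
scene blue 48 [89.7 41. ] [183.   73.1]
top blue 22 [103.7  37. ] [132.7  50.5]
```

```bash
python3 -m inch '[[[0.015,0,0,0,0,0],[0.03,0,0,0,0,0],[0.045,0,0,0,0,0],[0.05,0,0,0,0,0]]]';python3 chk.py
```

```text
clock: 19.12
eef_pos: [498.2, -154.5, 38.1]
tcp_rot: [3.141, -0.001, -0.114]
contact_force: [-0.5, 1.3, -0.6]
opening: 0.002
grasp_force: 0.2
scene blue 50 [86.5 44.2] [182.   78.7]
top blue 21 [103.3  43.3] [132.2  55. ]
```

```bash
python3 -m inch '[[[0,0,0,0,0,0],[0,0,0,0,0,0],[0,0,0,0,0,0],[0,0,0,0,0,0]]]';python3 chk.py; python3 -m inch '[[[0.015,0,0,0,0,0],[0.03,0,0,0,0,0],[0.045,0,0,0,0,0],[0.05,0,0,0,0,0]]]';python3 chk.py
```

```text
clock: 19.55
eef_pos: [497.2, -154.3, 38.0]
tcp_rot: [3.142, 0.0, -0.114]
contact_force: [-0.6, 0.4, -0.4]
opening: 0.006
grasp_force: 0.2
scene blue 50 [86.5 44.2] [182.   78.7]
top blue 21 [103.3  43.3] [132.2  55.5]
clock: 19.98
eef_pos: [508.1, -155.6, 38.1]
tcp_rot: [3.141, -0.001, -0.113]
contact_force: [0.1, -0.1, -0.0]
opening: 0.0
grasp_force: 0.0
scene blue 59 [71.  78.7] [150.1 145.7]
top blue 50 [81.5 85.4] [149.3 150.3]
```

```bash
python3 -m inch '[[[-0.1,0,0,0,0,0],[-0.2,0,0,0,0,0],[-0.2,0,-0.2,0,0,0],[-0.2,0,-0.4,0,0,0],[-0.2,0,-0.6,0,0,0],[-0.1,-0.1,-0.75,0,0,0],[-0.1,-0.3,-0.8,0,0,0],[-0.1,-0.4,-0.8,0,0,0]]]' && python3 -m inch '[[[0,-0.2,0,0,0,0],[0,-0.4,0,0,0,0],[0,-0.6,0,0,0,0],[0,-0.68,0,0,0,0],[0,-0.68,0,0,0,0]]]' 0.55
python3 - <<'E'
from h import *
s=r.sense();print(s["eef_pos"],rel([496.7,100.6,57.5],-0.114,s));np.save("s8.npy",s,allow_pickle=True)
i=r.grab_frame("wrist");cv2.imwrite("pics/w8.png",i[:,:,::-1])
cv2.imwrite("pics/w8b.png",cv2.resize(i,(800,600),interpolation=cv2.INTER_CUBIC)[:,:,::-1])
E
```

```text
clock: 20.75
eef_pos: [499.1, -72.0, 201.7]
tcp_rot: [-3.141, -0.007, -0.115]
contact_force: [-0.2, -0.3, 0.4]
opening: 0.002
grasp_force: 0.0
clock: 21.17
eef_pos: [512.0, 64.7, 198.0]
tcp_rot: [-3.141, -0.0, -0.11]
contact_force: [-0.3, -0.6, 0.3]
opening: 0.706
grasp_force: 0.0
[511.98974756  64.67018801 198.00823948] (array([-0.096, -0.169,  0.703]), array([-0.0003, -0.0001,  0.0012]))
```

View pics/w8b.png

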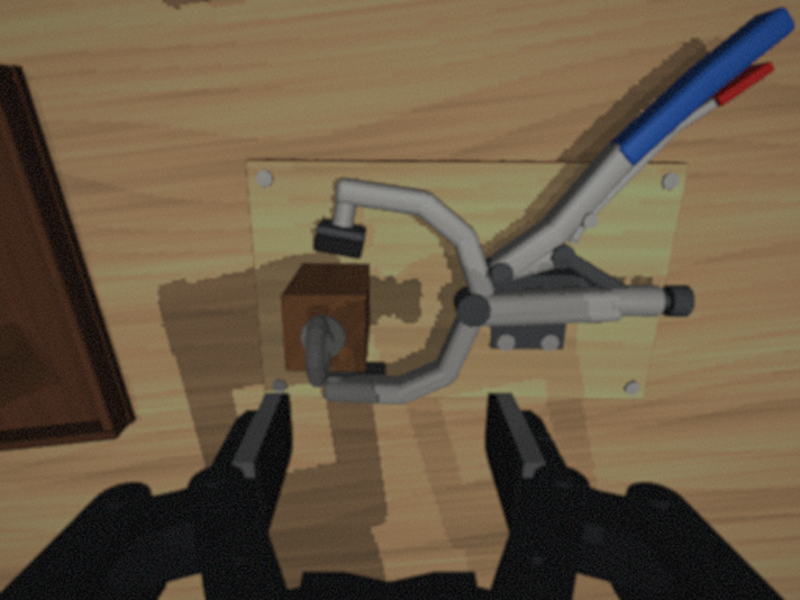

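The clamp has sprung open with the block still standing at (325,330). Its ring is now parallel to the block's sides, so the eye is tight. The tray's rim edge runs from (18,66) to (133,420).

Run:
```python
from h import *
s=np.load("s8.npy",allow_pickle=True).item()
P=ray("wrist",np.array([[284,296],[368,293],[366,371],[286,370]])*.64,88,s);print(P.round(1),P.mean(0))
c=P.mean(0);print(rel([c[0],c[1],57.5],-0.114))
print(ray("wrist",np.array([[18,66],[134,418]])*.64,30,s))
t=cv2.imread("pics/top0.png");h=cv2.cvtColor(t,cv2.COLOR_BGR2HSV)
m=cv2.inRange(h,(0,60,0),(14,255,75));m[:,:115]=0;m[:,172:]=0;m[:170]=0;m[256:]=0
k=max(blobs(m,100),key=cv2.contourArea);re=cv2.minAreaRect(k);print(re)
b=ray("top",cv2.boxPoints(re),30);print(b.round(1),b.mean(0))
```

```text
[[520.2 120.   88. ]
 [516.9  75.8  88. ]
 [471.9  82.5  88. ]
 [477.4 126.6  88. ]] [496.61560413 101.19705907  88.        ]
(array([-0.096, -0.182,  0.702]), array([0.    , 0.    , 0.0012]))
[[652.84260706 258.55400649  30.        ]
 [425.02701493 256.20161044  30.        ]]
((143.92295837402344, 214.25247192382812), (46.83589172363281, 77.64155578613281), 2.935673475265503)
[[403.6 414.9  30. ]
 [654.8 419.1  30. ]
 [651.4 266.   30. ]
 [399.9 265.4  30. ]] [527.42645709 341.34369827  30.        ]
```

```bash
python3 -m inch '[[[-0.05,-0.1,0.05,0,0,0],[-0.096,-0.182,0.15,0,0,0],[-0.096,-0.182,0.32,0,0,0],[-0.096,-0.182,0.45,0,0,0],[-0.096,-0.182,0.58,0,0,0],[-0.096,-0.182,0.66,0,0,0],[-0.096,-0.182,0.695,0,0,0],[-0.096,-0.182,0.7,0,0,0]]]' 0.55 && python3 -m inch '[[[0,0,0,0,0,0],[0,0,0,0,0,0],[0,0,0,0,0,0],[0,0,0,0,0,0],[0,0,0,0,0,0],[0,0,0,0,0,0]]]' -1 50
```

```text
clock: 21.88
eef_pos: [495.8, 98.5, 56.7]
tcp_rot: [3.141, 0.003, -0.115]
contact_force: [0.5, -0.1, 1.2]
opening: 0.778
grasp_force: 0.0
clock: 22.38
eef_pos: [497.8, 99.7, 59.1]
tcp_rot: [-3.141, -0.002, -0.113]
contact_force: [0.7, -1.2, 7.7]
opening: 0.516
grasp_force: 52.2
```

```bash
python3 -m inch '[[[0,0,-0.1,0,0,0],[0,0,-0.25,0,0,0],[0,0,-0.42,0,0,0],[0,0,-0.6,0,0,0],[0.05,-0.1,-0.75,0,0,0],[0.1,-0.25,-0.75,0,0,0],[0.15,-0.42,-0.75,0,0,0],[0.2,-0.6,-0.75,0,0,0]]]' && python3 -m inch '[[[0.03,-0.17,0,0,0,0],[0.06,-0.34,0,0,0,-0.02],[0.09,-0.5,0,0,0,-0.036],[0.09,-0.6,0,0,0,-0.036],[0.09,-0.64,0,0,0,-0.036],[0.09,-0.64,0,0,0,-0.036],[0.09,-0.64,0,0,0,-0.036]]]'
python3 - <<'E'
from h import *
s=r.sense();print(rel([583,339,49.5],0.01,s))
i=r.grab_frame("top");cv2.imwrite("pics/t9.png",i[:,:,::-1]);i=r.grab_frame("wrist");cv2.imwrite("pics/w9.png",i[:,:,::-1])
h=cv2.cvtColor(i,cv2.COLOR_RGB2HSV)
# tray walls: dark brown extent by columns on a row ahead of the block
m=cv2.inRange(h,(0,60,0),(16,255,95))
for row in(100,140): 
    c=np.where(m[row])[0];print(row,c.min(),c.max(),ray("wrist",[[c.min(),row],[c.max(),row]],30,s).round(0).tolist())
E
```

```text
clock: 23.05
eef_pos: [550.7, 215.4, 209.2]
tcp_rot: [-3.141, -0.002, -0.115]
contact_force: [-0.1, -0.5, -1.0]
opening: 0.521
grasp_force: 55.5
clock: 23.63
eef_pos: [581.9, 339.0, 207.6]
tcp_rot: [3.141, 0.001, 0.0]
contact_force: [-1.3, 0.1, -1.8]
opening: 0.52
grasp_force: 55.3
(array([ 0.006, -0.001,  0.791]), array([ 0.0003,  0.0003, -0.0031]))
100 159 312 [[651.0, 425.0, 30.0], [651.0, 279.0, 30.0]]
140 163 311 [[613.0, 424.0, 30.0], [613.0, 278.0, 30.0]]
```

```bash
python3 -m inch '[[[0.006,-0.035,0.1,0,0,-0.003],[0.006,-0.035,0.25,0,0,-0.003],[0.006,-0.035,0.42,0,0,-0.003],[0.006,-0.035,0.57,0,0,-0.003],[0.006,-0.035,0.68,0,0,-0.003],[0.006,-0.035,0.74,0,0,-0.003],[0.006,-0.035,0.765,0,0,-0.003],[0.006,-0.035,0.775,0,0,-0.003]]]' && python3 -m inch '[[[0,0,0.005,0,0,0],[0,0,0.01,0,0,0],[0,0,0.012,0,0,0],[0,0,0.012,0,0,0]]]'
```

```text
clock: 24.4
eef_pos: [583.9, 345.8, 52.8]
tcp_rot: [3.141, 0.0, 0.008]
contact_force: [0.3, 0.8, -1.9]
opening: 0.515
grasp_force: 55.3
clock: 24.73
eef_pos: [584.2, 346.9, 51.6]
tcp_rot: [-3.141, -0.001, 0.009]
contact_force: [0.3, -0.6, -1.6]
opening: 0.52
grasp_force: 55.3
```

```bash
python3 -m inch '[[[0,0,0.003,0,0,0],[0,0,0.006,0,0,0],[0,0,0.009,0,0,0],[0,0,0.009,0,0,0]]]' && python3 -m inch '[[[0,0,0.003,0,0,0],[0,0,0.005,0,0,0],[0,0,0.005,0,0,0]]]'
```

```text
clock: 25.07
eef_pos: [584.0, 346.8, 49.3]
tcp_rot: [-3.141, -0.001, 0.009]
contact_force: [-0.9, -0.4, 3.1]
opening: 0.519
grasp_force: 55.9
clock: 25.32
eef_pos: [584.2, 346.8, 49.2]
tcp_rot: [-3.141, -0.001, 0.009]
contact_force: [-1.4, -2.7, 11.8]
opening: 0.512
grasp_force: 57.0
```

Floor contact, so I release, lift away and check.

```bash
python3 -m inch '[[[0,0,-0.003,0,0,0],[0,0,-0.003,0,0,0],[0,0,-0.003,0,0,0],[0,0,-0.003,0,0,0],[0,0,-0.003,0,0,0]]]' 0.5 && python3 -m inch '[[[0,0,-0.1,0,0,0],[0,0,-0.25,0,0,0],[0,0,-0.45,0,0,0],[0,0,-0.65,0,0,0],[-0.3,0,-0.8,0,0,0],[-0.4,0,-0.8,0,0,0],[-0.4,0,-0.8,0,0,0],[-0.4,0,-0.8,0,0,0]]]'
python3 - <<'E'
from h import *
s=r.sense();i=r.grab_frame("wrist");cv2.imwrite("pics/w10.png",i[:,:,::-1])
h=cv2.cvtColor(i,cv2.COLOR_RGB2HSV);m=cv2.inRange(h,(5,110,96),(18,255,255))
print(s["eef_pos"],s["contact_force"])
for k in blobs(m,60):
    a=cv2.minAreaRect(k);p=ray("wrist",cv2.boxPoints(a),78,s);print(cv2.contourArea(k),p.mean(0).round(1),[np.linalg.norm(p[0]-p[1]).round(1),np.linalg.norm(p[2]-p[1]).round(1)])
g=cv2.inRange(h,(0,0,30),(180,70,200));
E
python3 chk.py
```

```text
clock: 25.73
eef_pos: [583.6, 346.5, 48.1]
tcp_rot: [3.141, 0.0, 0.009]
contact_force: [-0.8, -0.1, 0.2]
opening: 0.752
grasp_force: 0.0
clock: 26.4
eef_pos: [502.2, 346.1, 209.6]
tcp_rot: [-3.141, -0.001, 0.011]
contact_force: [-0.1, 0.8, 0.2]
opening: 0.748
grasp_force: 0.0
[502.23808464 346.12418003 209.56298813] [-0.08331538  0.79857094  0.24330442]
290.0 [462.7 330.4  78. ] [np.float64(18.3), np.float64(22.3)]
3248.0 [583.5 347.   78. ] [np.float64(44.6), np.float64(45.9)]
997.0 [578.4 393.6  78. ] [np.float64(11.7), np.float64(85.5)]
scene blue 65 [65.5 87.1] [139.5 162.1]
top blue 50 [81.5 85.4] [149.3 150.3]
```

```bash
python3 -c "
from rig import r
print(r.sign_off())"
```

```text
the job is handed in; nothing more can be done
None
```

I handed the job in at about 26 s: the block was clamped, its eye bolt turned tight, the clamp sprung open, and the block set upright in the tray beside the finished one. The hand-in gave no verdict back.

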